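# Roll the edge trim home on a parts tray

## Robot

A 6-joint arm with a two-finger parallel gripper is mounted at the origin on the work surface. World frame = base frame: x ahead of the robot, y to its left, z up, the work surface at z = 0. Lengths are in mm, angles in degrees, forces in N, time in s.
With the tool pointing down it reaches from about 300 to 850 mm from the base axis. Payload 4.2 kg.
Tool frame: the origin (TCP) lies midway between the tips of the shut fingers; the grasp point (between the pads) lies 19 mm behind it (env.grip_depth is the distance from the TCP to the grasp point, in mm); z points along the fingers, y is the line along which they close (so a half turn about z gives the same grasp; the last joint's range is limited). The gripper opens to 91 mm and grips with 3 to 60 N. Pads are 32 mm wide; open, the fingers measure 118 mm over their backs; the gripper's body (76 mm by 178 mm) begins 60 mm behind the grasp point.
Start: joints at [-69.844, 18.312, 89.639, -0, 72.044, -1.146], TCP at [208.898, -535.728, 213.976] pointing down, gripper open.
Joint ranges: [-177.97, 177.97], [-48.28, 115.42], [12.27, 149.76], [-77.06, 257.06], [2.81, 150.46], [-146.56, 146.56]. Speed limits (degrees/s): [147.25, 147.25, 180, 180, 180, 180].

## Interface

Orientations are given as [roll, pitch, yaw] about the fixed x, y, z axes, in that order (R = Rz(yaw) Ry(pitch) Rx(roll)).
In Python, from workcell import env, eyes gives the robot as it stands.
- The arm moves only by the tool send_rows, never from a script. Its argument "motion" is a list of rows, each a list of 7 numbers: the shift along the world's x, y, z normalised to -1 to 1, where 1 is 0.5 m, then the turn, a rotation vector about the world's x, y, z normalised to -1 to 1, where 1 is 60 degrees, then the opening, from -1 (shut) to 1 (fully open). A call has 1 to 20 rows; each row is the pose to reach, as a shift and turn from the pose commanded when the call began; what a row does not reach only later rows make up. A row lasts 1/8 s, in which the tool goes at most 62.5 mm and 10.7 degrees, less where a joint would pass 70% of its speed; a pose out of reach is approached as far as the arm can. A call with a number of a shift or a turn outside -1 to 1 is refused whole. A call with a gripper value outside its range is refused whole. The fingers move at their own pace and stop on an object; "squeeze" is the grip in N (left out, the last holds). Time passes only in rows, so rows that repeat a pose let the fingers close. It gives the time, the measured TCP pose, the force, the opening and the grip force at its end, in the units of the state.
- env.state(): the state, without advancing time (a new reading comes with each control period).
- eyes.grab_frame(name): name is "scene" or "top"; returns a dict with "pixels" (384x512x3 uint8, red, green, blue), "depth" (384x512 float32, mm along the optical axis (not along the pixel's ray), 0 where there is no reading), "fx", "fy", "cx", "cy" (pixels), "R" (3x3) and "t" (3): a world point X has camera coordinates R X + t. Camera axes: x right, y down, z forward; pixel columns grow to the right and rows downward; lengths in mm; the calibration is good to about 2 mm. A picture is of the moment at which its call begins.
- env.job_done(): hands the job in; it is judged then, once.
The state is a dict: "time_s": time; "qpos": joint angles; "qvel": joint speeds; "effort": joint torques, N m; "ee_pos": TCP position; "ee_rot": TCP orientation; "force": force on the tool from outside, world axes, zero at the start; "torque": the same for the moment, N m; "gripper_width": finger opening in mm; "gripper_force": force on a finger pad.
Only numpy, scipy, OpenCV 4.12 (cv2) and the standard library are available. Lean on these libraries where they do the work, as an engineer would, in place of code of your own. Each camera call takes 0.05 s, during which the arm holds its last target. There are 200 camera calls.

## Task

Take the hand roller by its red handle out of its wooden holder and roll its wheel firmly along the black trim strip on the rim of the green tray, from one end to the other, so that all four sections are seated fully home. Then hang the roller upright in its holder again. Use only the roller on the strip, and leave the blue tray and the wooden stamp alone.

Things in the scene. Friction and masses are not known exactly. Their poses are not given: they have to be found in the camera images.
- roller_grip (a point): Hand roller, 0.4 kg, hanging in the holder: red upright handle (40 mm along its x, 30 mm along y, 65 mm high) on a 90 x 90 x 8 mm aluminium guard plate, black wheel straight below. Site: handle's centre, 95 mm above the wheel's lowest point, 35 mm above the plate's top, 43 mm above its underside. z up, x along the axle; it rolls along y. Gripped across y (30 mm) it resists tipping best.
- wheel (a joint): The roller's rubber wheel, 44 mm diameter, 32 mm wide, in a fork 44 mm wide under the guard plate. Turning angle (rad): 0 at the start, turns freely either way with slight friction; 1 rad is 22 mm of rolling.
- holder_rim (a point): Wooden holder, fixed: square open box 82 x 82 mm, 75 mm high, walls 10 mm, mouth 62 x 62 mm. Site: centre of its open top; x, y parallel to its sides. The roller hangs with its wheel inside and guard plate on the rim, roller_grip then 43 mm above this point; it may hang up to 9 mm off-centre and either way round.
- strip_mid (a point): Green tray, fixed: rim 160 mm long (y), 32 mm wide, 40 mm high on the robot's side, a lower bin of brackets behind it. On the rim lies the black trim strip: four sections in a row, each 36 mm long, 24 mm wide, strip 147 mm long. Site: middle of the strip at its top when fully home (44 mm above the table). y along the strip, x towards the bin, z up.
- trim0 (a joint): Trim section at y = -55.5 mm of the green tray's strip. Reads 0 with the section standing 5 mm proud (its yellow skirt shows) and 0.005 m when it is pushed fully home; it starts between 0 and 0.001 and stays where it is pushed. It has a friction of about 5 N and no spring.
- trim1 (a joint): Trim section at y = -18.5 mm. As trim0.
- trim2 (a joint): Trim section at y = 18.5 mm. As trim0.
- trim3 (a joint): Trim section at y = 55.5 mm. As trim0.
- tray_blue: Blue tray, fixed, a bystander: same shape and size as the green one, its black strip is already home. The origin is under the middle of the trimmed rim, at table height; y along the strip, x towards the bin. To be left alone.
- stamp_mid (a point): Wooden hand stamp, loose, a bystander: block 60 x 45 mm with a turned dark knob handle, 85 mm high. The point is its centre, 40 mm above its foot. To be left alone.
Mind the look-alikes: they are no part of the job. Of the things that look like the part that bears roller_grip, the larger one is meant.

How it is judged:
By the outcome, as a careful person would: the job done as asked, in the order asked, and still so for the second after the job is handed in, with the robot touching nothing.
It also fails if it takes over 51 s, if anything falls off the work surface, if the arm or the gripper's body presses on something with over 40 N, if the wrist force passes 120 N, or if a joint passes its speed limit or range.

## Working session

There is one attempt and no reset: what is moved stays moved. The work goes in short steps, Python scripts to look and compute and a tool call to move; the robot and the scene stay as the last step left them, time stands still between calls to the robot, and variables do not carry over. Pictures are saved under pics/ and viewed, at most 10 in all, crops included, and the job is handed in when it is done.

Besides the shell and the picture viewer there is one more tool, called after ">>>" in YAML: its name, and indented under it one key for each argument. send_rows: Moves the arm, as the interface text tells. Its arguments: {"type":"object","properties":{"motion":{"type":"array"},"squeeze":{"type":"number"}},"required":["motion"]}

```bash
mkdir -p pics; python3 - <<'E'
from workcell import env, eyes
import cv2,numpy as np
for n in("scene","top"):
    f=eyes.grab_frame(n); np.savez(f"pics/{n}0.npz",**f); cv2.imwrite(f"pics/{n}0.png",f["pixels"][...,::-1])
    print(n,f["fx"],f["fy"],f["cx"],f["cy"],(-f["R"].T@f["t"]).round(),f["R"].round(2).tolist())
print(env.state())
E
```

```text
scene 347.9020463147991 347.9020463147991 257.3810586958649 194.16628735408156 [760. 341. 792.] [[-0.76, 0.65, 0.01], [0.55, 0.66, -0.52], [-0.34, -0.39, -0.85]]
top 458.73663549061865 458.73663549061865 253.40509696562447 193.34423025837827 [ 331.   14. 1083.] [[-0.01, -1.0, 0.02], [-0.99, 0.01, -0.14], [0.14, -0.03, -0.99]]
{'time_s': 0.1, 'qpos': array([-6.98442769e+01,  1.83478655e+01,  8.96965493e+01,  2.33511362e-05,
        7.20417483e+01, -1.14739486e+00]), 'qvel': array([ 0.05577778, -0.07658936, -0.25084378, -0.07360558, -0.08690025,
        0.0137798 ]), 'effort': array([-4.37577091e-04, -4.13335133e+01, -2.32510954e+01,  7.28811231e-02,
        4.21884586e-02, -5.45508692e-05]), 'ee_pos': array([ 208.74263493, -535.32661979,  213.22488587]), 'ee_rot': array([-1.79913855e+02, -1.74756769e-03,  2.13031094e+01]), 'force': array([-0.58349556, -0.35702833, -0.31915648]), 'torque': array([-0.02416297,  0.01316677, -0.01062937]), 'gripper_force': 0.0, 'gripper_width': 91.71177995253095}
```

View pics/scene0.png

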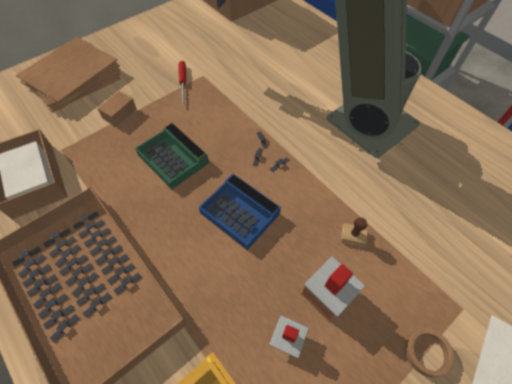

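View pics/top0.png

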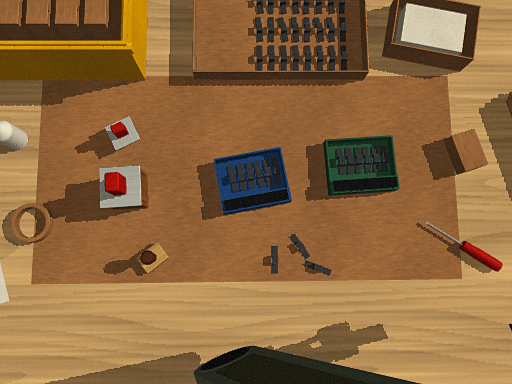

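Scene view: the large red-handled roller is at (340,280) and the green tray at (172,155). The blue tray is at (240,210) and the stamp at (356,230).

Things that could be taken for the roller, in the top view:
- the large roller at (118,185)
- the small roller at (121,131)
- the red screwdriver at (482,256)

I choose the larger one, at (118,185). The green tray's strip is at top (364,184).

```bash
cat > h.py <<'E'
import numpy as np,cv2
def load(n): return dict(np.load(n))
def ray(f,uv,z):
    uv=np.atleast_2d(uv).astype(float); d=np.c_[(uv[:,0]-f["cx"])/f["fx"],(uv[:,1]-f["cy"])/f["fy"],np.ones(len(uv))]@f["R"]
    c=-f["R"].T@f["t"]; return c+d*((z-c[2])/d[:,2])[:,None]
def cloud(f):
    v,u=np.mgrid[:384,:512]; Z=f["depth"].astype(float)
    P=np.stack([(u-f["cx"])/f["fx"]*Z,(v-f["cy"])/f["fy"]*Z,Z],-1)
    return (P-f["t"])@f["R"]
def tri(fa,a,fb,b):
    P=[np.c_[np.diag([f["fx"],f["fy"],1])+np.array([[0,0,f["cx"]],[0,0,f["cy"]],[0,0,0]])]@np.c_[f["R"],f["t"]] for f in(fa,fb)]
    X=cv2.triangulatePoints(P[0],P[1],np.array(a,float),np.array(b,float)).ravel(); return X[:3]/X[3]
def rect(xy): return cv2.minAreaRect(xy.astype(np.float32))
E
python3 - <<'E'
from h import *
F={n:load(f"pics/{n}0.npz") for n in("scene","top")}
box={"scene":{"red":(315,250,375,315),"green":(130,118,215,192)},"top":{"red":(92,160,150,215),"green":(318,130,405,200)}}
for n,f in F.items():
    C=cloud(f); p=f["pixels"].astype(int); hsv=cv2.cvtColor(f["pixels"],cv2.COLOR_RGB2HSV).astype(int)
    def sub(m,b):
        k=np.zeros((384,512),bool); k[b[1]:b[3],b[0]:b[2]]=1; return m&k
    red=((hsv[...,0]<8)|(hsv[...,0]>172))&(hsv[...,1]>150)&(p[...,0]>80)
    m=sub(red,box[n]["red"]); 
    top=m&(C[...,2]>142)
    print(n,"red top",top.sum(),C[top].mean(0).round(1),np.percentile(C[m][:,2],[2,50,98]).round(1),rect(C[top][:,:2]))
    g=sub((hsv[...,1]<50)&(p[...,0]>110),box[n]["red"])&(abs(C[...,2]-83)<12)
    print("plate",g.sum(),C[g][:,2].mean(),rect(C[g][:,:2]))
    k=sub((p.max(2)<60)&(hsv[...,1]<140),box[n]["green"])&(C[...,2]>36)&(C[...,2]<60)
    print("strip",k.sum(),C[k].mean(0),rect(C[k][:,:2]))
    gr=sub((hsv[...,0]>45)&(hsv[...,0]<95)&(hsv[...,1]>80),box[n]["green"])
    print("green",rect(C[gr&(C[...,2]>15)][:,:2]),np.percentile(C[gr][:,2],[2,50,98]))
f=F["top"]["pixels"];a=F["scene"]["pixels"]
img=np.hstack([cv2.resize(x[...,::-1],(390,390),interpolation=cv2.INTER_CUBIC) for x in(f[155:220,88:153],f[125:205,320:400])])
cv2.imwrite("pics/crop0.png",img)
E
```

```text
scene red top 289 [496.8 285.7 151.1] [100.4 146.1 149.1] ((617.9995727539062, 304.08221435546875), (292.1504821777344, 28.14971160888672), 8.893651008605957)
plate 988 81.91040392507237 ((493.0798034667969, 285.0257873535156), (90.70116424560547, 89.2405776977539), 3.8162128925323486)
strip 336 [ 501.43043941 -261.0080596    46.4531528 ] ((501.47161865234375, -262.57147216796875), (23.10487174987793, 154.4185028076172), 3.1499788761138916)
green ((608.2146606445312, 5.051513671875), (719.7251586914062, 156.90167236328125), 77.9365234375) [ 1.6739042  20.54932882 40.49657321]
top red top 267 [491.7 280.5 147. ] [ 93.7 145.9 150. ] ((492.1209716796875, 280.7110290527344), (38.948951721191406, 28.569602966308594), 3.040078639984131)
plate 1015 82.45551900041927 ((492.3865966796875, 280.94281005859375), (89.35497283935547, 89.67467498779297), 3.8211605548858643)
strip 704 [ 500.70063958 -267.20080778   47.26364138] ((533.1970825195312, -273.113525390625), (154.96742248535156, 125.75592041015625), 81.24736785888672)
green ((500.6500244140625, -153.2078857421875), (174.87799072265625, 443.5859069824219), 23.84797477722168) [ 1.49629378  8.24052675 46.22125616]
```

View pics/crop0.png

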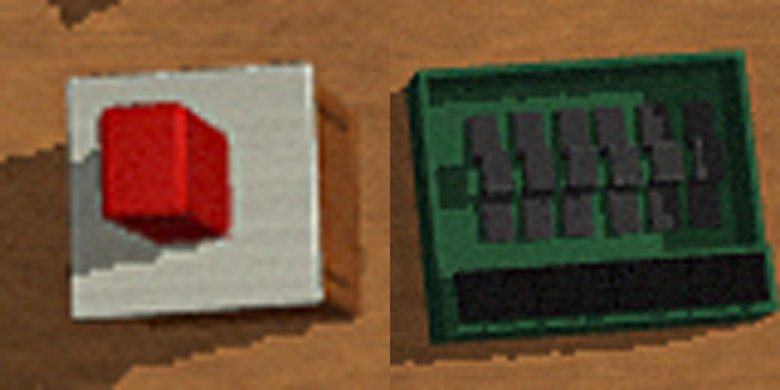

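The left crop shows the large roller: a grey plate with corners at about (70,80), (315,65), (322,305) and (75,318), and a red handle in the wooden holder. The right crop shows the green tray, with the black strip on its near rim from (455,290) to (768,275). I'll refine the strip in both views and check heights by triangulation.

```bash
python3 - <<'E'
from h import *
F={n:load(f"pics/{n}0.npz") for n in("scene","top")}
B={"scene":(145,118,215,168),"top":(325,172,402,196)}; R={"scene":(315,250,375,315),"top":(92,160,150,215)}
st={};pl={}
for n,f in F.items():
    p=f["pixels"].astype(int);C=cloud(f)
    def comp(m,b):
        k=np.zeros((384,512),np.uint8); k[b[1]:b[3],b[0]:b[2]]=m[b[1]:b[3],b[0]:b[2]]
        _,L,s,c=cv2.connectedComponentsWithStats(k,connectivity=4); i=1+np.argmax(s[1:,4]); return L==i
    m=comp((p.max(2)<40)&(p[...,1]-p[...,0]<15)&(C[...,2]>38),B[n]); v,u=np.nonzero(m); uv=np.c_[u,v]
    r=rect(uv); st[n]=r[0]
    for z in (44,49): print(n,"strip",m.sum(),r[0],z,rect(ray(f,uv,z)[:,:2]))
    print(" z",np.median(C[m][:,2]))
    hsv=cv2.cvtColor(f["pixels"],cv2.COLOR_RGB2HSV)
    g=(p[...,0]>95)&(hsv[...,1]<50)|((hsv[...,1]>150)&((hsv[...,0]<8)|(hsv[...,0]>172)))
    g=comp(g&(abs(C[...,2]-83)<12),R[n]); v,u=np.nonzero(g)
    rr=rect(ray(f,np.c_[u,v],83)[:,:2]); print(n,"plate",g.sum(),rr)
    x=np.r_[rr[0],83]; q=f["R"]@x+f["t"]; pl[n]=(q[0]/q[2]*f["fx"]+f["cx"],q[1]/q[2]*f["fy"]+f["cy"])
print("tri strip",tri(F["scene"],st["scene"],F["top"],st["top"]),"plate",tri(F["scene"],pl["scene"],F["top"],pl["top"]))
E
```

```text
scene strip 260 (184.428955078125, 140.07855224609375) 44 ((500.4045715332031, -267.64776611328125), (18.49449920654297, 141.8702392578125), 3.3327407836914062)
scene strip 260 (184.428955078125, 140.07855224609375) 49 ((502.1399230957031, -263.584228515625), (18.370922088623047, 140.92239379882812), 3.33272647857666)
 z 46.76225994153165
scene plate 1264 ((494.3185119628906, 285.24462890625), (90.39868927001953, 89.00564575195312), 3.661296844482422)
top strip 657 (365.0426330566406, 183.58226013183594) 44 ((501.8445739746094, -271.027587890625), (25.06654167175293, 147.84957885742188), 3.9164397716522217)
top strip 657 (365.0426330566406, 183.58226013183594) 49 ((501.0220947265625, -269.6539001464844), (24.945884704589844, 147.13768005371094), 3.9164535999298096)
 z 48.08962491225996
top plate 1156 ((491.84967041015625, 280.8569030761719), (88.83728790283203, 89.28431701660156), 3.817408323287964)
tri strip [ 501.27699873 -270.73181731   40.80235057] plate [492.54585831 283.51516411  75.76762575]
```

>>> send_rows:
  motion:
    - [0.2,0.35,0.054,0,0,-0.1,1]
    - [0.3,0.5,0.054,0,0,-0.2,1]
    - [0.4,0.7,0.054,0,0,-0.292,1]
    - [0.5,0.85,0.054,0,0,-0.292,1]
    - [0.568,0.97,0.054,0,0,-0.292,1]
    - [0.568,0.97,0.054,0,0,-0.292,1]
    - [0.568,0.97,0.054,0,0,-0.292,1]
    - [0.568,0.97,0.054,0,0,-0.292,1]
    - [0.568,0.97,0.054,0,0,-0.292,1]
    - [0.568,0.97,0.054,0,0,-0.292,1]
    - [0.568,0.97,0.054,0,0,-0.292,1]
    - [0.568,0.97,0.054,0,0,-0.292,1]
  squeeze: 50

```text
time_s: 1.6
ee_pos: [492.1, -51.9, 240.8]
ee_rot: [180.0, 0.0, 3.7]
force: [-0.3, 0.6, 0.7]
gripper_width: 91.5
gripper_force: 0.0
```

>>> send_rows:
  motion:
    - [0,0.12,0,0,0,0,1]
    - [0,0.24,0,0,0,0,1]
    - [0,0.36,0,0,0,0,1]
    - [0,0.48,0,0,0,0,1]
    - [0,0.58,0,0,0,0,1]
    - [0,0.64,0,0,0,0,1]
    - [0,0.666,0,0,0,0,1]
    - [0,0.666,0,0,0,0,1]
    - [0,0.666,-0.06,0,0,0,1]
    - [0,0.666,-0.06,0,0,0,1]
    - [0,0.666,-0.06,0,0,0,1]

```text
time_s: 2.98
ee_pos: [493.5, 281.4, 211.9]
ee_rot: [-180.0, -0.1, 3.7]
force: [-0.3, -0.1, 1.0]
gripper_width: 91.4
gripper_force: 0.0
```

```bash
python3 - <<'E'
from workcell import env, eyes
import cv2
im=[]
for n,b in(("scene",(280,200,400,330)),("top",(60,120,180,250))):
    f=eyes.grab_frame(n); im.append(cv2.resize(f["pixels"][b[1]:b[3],b[0]:b[2],::-1],(390,422)))
cv2.imwrite("pics/above.png",cv2.hconcat(im)); print(env.state()["ee_pos"],env.state()["ee_rot"])
E
```

```text
[493.64334531 281.96569878 212.27245891] [-1.79958996e+02 -1.15166276e-01  3.73393990e+00]
```

View pics/above.png

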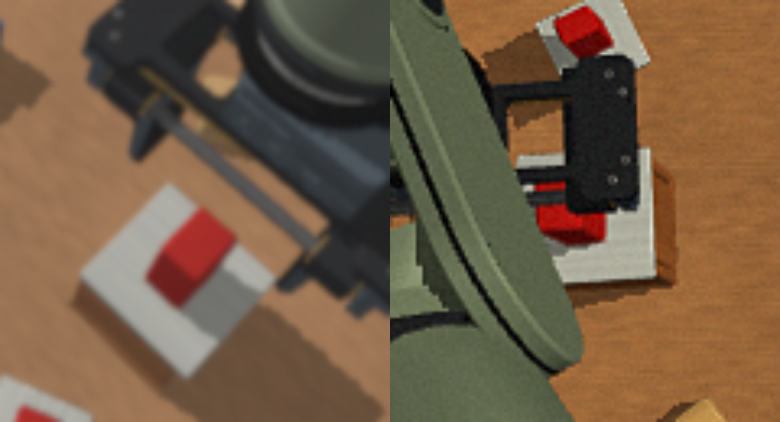

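The crop shows the open gripper above the red handle at about (200,255), closing along the handle's y, with the fingers clear of it on both sides. I'll descend and grip.

>>> send_rows:
  motion:
    - [0,0,-0.05,0,0,0,1]
    - [0,0,-0.1,0,0,0,1]
    - [0,0,-0.15,0,0,0,1]
    - [0,0,-0.19,0,0,0,1]
    - [0,0,-0.215,0,0,0,1]
    - [0,0,-0.224,0,0,0,1]
    - [0,0,-0.224,0,0,0,1]
    - [0,0,-0.224,0,0,0,1]
    - [0,0,-0.224,0,0,0,-1]
    - [0,0,-0.224,0,0,0,-1]
    - [0,0,-0.224,0,0,0,-1]
    - [0,0,-0.224,0,0,0,-1]
    - [0,0,-0.224,0,0,0,-1]
    - [0,0,-0.224,0,0,0,-1]
  squeeze: 55

```text
time_s: 4.82
ee_pos: [492.9, 282.3, 99.0]
ee_rot: [180.0, -0.0, 3.8]
force: [-0.2, -0.1, -0.2]
gripper_width: 34.0
gripper_force: 0.0
```

>>> send_rows:
  motion:
    - [0,0,0,0,0,0,-1]
    - [0,0,0,0,0,0,-1]
    - [0,0,0,0,0,0,-1]
    - [0,0,0,0,0,0,-1]

```text
time_s: 5.32
ee_pos: [492.9, 282.4, 99.0]
ee_rot: [-180.0, -0.0, 3.8]
force: [-0.1, 1.4, 0.1]
gripper_width: 29.3
gripper_force: 55.0
```

>>> send_rows:
  motion:
    - [0,0,0.04,0,0,0,-1]
    - [0,0,0.08,0,0,0,-1]
    - [0,0,0.12,0,0,0,-1]
    - [0,0,0.17,0,0,0,-1]
    - [0,0,0.22,0,0,0,-1]
    - [0,0,0.22,0,0,0,-1]
    - [0,-0.08,0.22,0,0,0,-1]
    - [0,-0.18,0.22,0,0,0,-1]
    - [0,-0.28,0.22,0,0,0,-1]
    - [0,-0.38,0.22,0,0,0,-1]
    - [0,-0.48,0.22,0,0,0,-1]
    - [0,-0.58,0.22,0,0,0,-1]
    - [0,-0.68,0.22,0,0,0,-1]
    - [0,-0.78,0.22,0,0,0,-1]
    - [0,-0.86,0.22,0,0,0,-1]
    - [0,-0.9,0.22,0,0,0,-1]
    - [0,-0.9,0.22,0,0,0,-1]
    - [0,-0.9,0.22,0,0,0,-1]

```text
time_s: 7.58
ee_pos: [492.6, -166.6, 208.3]
ee_rot: [-179.9, 0.1, 3.8]
force: [0.0, -0.6, -3.8]
gripper_width: 29.9
gripper_force: 55.0
```

```bash
python3 - <<'E'
from h import *
from workcell import env, eyes
s=env.state();print(s["ee_pos"])
im=[]
for n in("scene","top"):
    f=eyes.grab_frame(n); np.savez(f"pics/{n}1.npz",**f); im.append(f["pixels"][...,::-1])
    X=s["ee_pos"]+[0,0,-16];q=f["R"]@X+f["t"];u,v=(q[:2]/q[2]*f["fx"]+[f["cx"],f["cy"]]).round().astype(int);print(n,u,v)
    im[-1]=cv2.resize(im[-1][max(0,v-90):v+90,max(0,u-90):u+90],(400,400))
cv2.imwrite("pics/held.png",np.hstack(im))
E
```

```text
[ 492.56350744 -166.56642409  208.33745244]
scene 201 122
top 333 176
```

View pics/held.png

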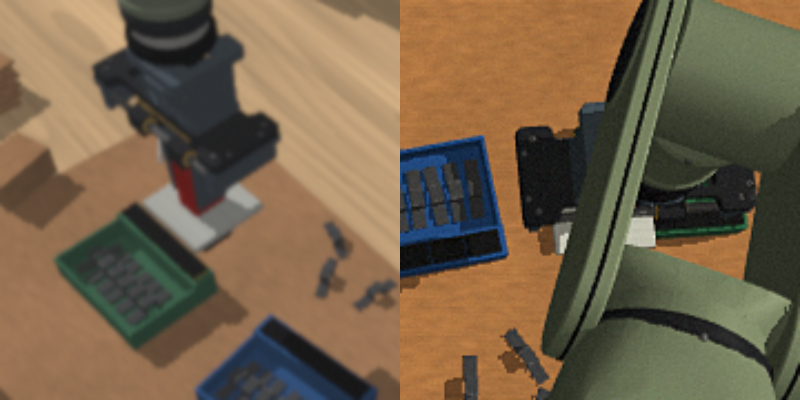

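The scene half shows the held roller level, with plate corners at about (143,205), (190,250) and (262,205) in the crop. The top half shows the plate's near edge at row 248. I'll use the visible plate edges to calibrate each camera against the TCP.

```bash
python3 - <<'E'
from h import *
tcp=np.array([492.56,-166.57,208.34]);a=np.radians(3.8);ex=np.array([np.cos(a),np.sin(a)]);ey=np.array([-np.sin(a),np.cos(a)])
for n in("scene","top"):
    f=load(f"pics/{n}1.npz");C=cloud(f);p=f["pixels"].astype(int);hsv=cv2.cvtColor(f["pixels"],cv2.COLOR_RGB2HSV)
    m=((p[...,0]>110)&(hsv[...,1]<50)&(abs(C[...,2]-192)<14)&(np.hypot(C[...,0]-492,C[...,1]+167)<75)).astype(np.uint8)
    v,u=np.nonzero(m);W=ray(f,np.c_[u,v],192.3)[:,:2]-tcp[:2];X,Y=W@ex,W@ey
    print(n,len(X),"z",np.median(C[m>0][:,2]),"x",np.percentile(X,[0,1,2,98,99,100]).round(1),"y",np.percentile(Y,[0,1,2,98,99,100]).round(1))
E
```

```text
scene 615 z 191.0560362306451 x [-43.7 -42.3 -41.2  46.   46.4  47.4] y [-40.3 -39.1 -37.8  46.5  47.8  50.3]
top 229 z 192.77052423168564 x [-43.  -42.8 -42.6 -11.9  -5.7  -5.4] y [-45.3 -44.8 -44.5  42.   42.4  43.5]
```

>>> send_rows:
  motion:
    - [0.01,-0.1,0,0,0,0,-1]
    - [0.02,-0.2,0,0,0,0,-1]
    - [0.026,-0.3,0,0,0,0,-1]
    - [0.026,-0.333,-0.03,0,0,0,-1]
    - [0.026,-0.333,-0.08,0,0,0,-1]
    - [0.026,-0.333,-0.12,0,0,0,-1]
    - [0.026,-0.333,-0.15,0,0,0,-1]
    - [0.026,-0.333,-0.158,0,0,0,-1]
    - [0.026,-0.333,-0.158,0,0,0,-1]
    - [0.026,-0.333,-0.158,0,0,0,-1]

```text
time_s: 8.93
ee_pos: [506.5, -334.4, 130.9]
ee_rot: [179.9, -0.1, 3.8]
force: [-0.1, 0.4, -3.1]
gripper_width: 30.0
gripper_force: 55.0
```

```bash
python3 - <<'E'
from h import *
from workcell import env, eyes
s=env.state();print(s["ee_pos"],s["ee_rot"],s["force"])
im=[]
for n,b in(("scene",(110,70,230,190)),("top",(320,120,440,240))):
    f=eyes.grab_frame(n); np.savez(f"pics/{n}2.npz",**f); im.append(cv2.resize(f["pixels"][b[1]:b[3],b[0]:b[2],::-1],(400,400)))
cv2.imwrite("pics/over.png",np.hstack(im))
E
```

```text
[ 506.46398317 -334.39686462  130.90680533] [ 1.79932859e+02 -8.42913991e-02  3.79362199e+00] [-0.12755485  0.38880031 -3.14348711]
```

View pics/over.png

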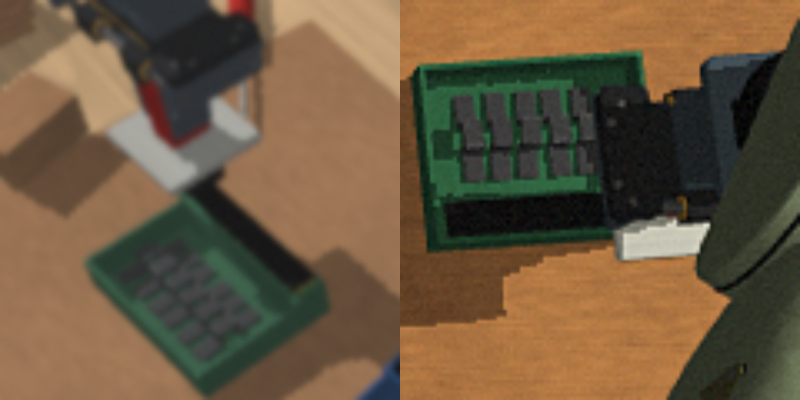

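The roller is over the strip's far end, in line with it: the scene crop has the fork at (205,185) at the strip's start. I'll press down in small steps.

>>> send_rows:
  motion:
    - [-0.003,0,-0.006,0,0,0,-1]
    - [-0.003,0,-0.01,0,0,0,-1]
    - [-0.003,0,-0.014,0,0,0,-1]
    - [-0.003,0,-0.018,0,0,0,-1]
    - [-0.003,0,-0.021,0,0,0,-1]
    - [-0.003,0,-0.021,0,0,0,-1]

```text
time_s: 9.78
ee_pos: [504.3, -334.4, 119.8]
ee_rot: [180.0, -0.0, 3.8]
force: [-2.8, -0.8, 2.1]
gripper_width: 29.9
gripper_force: 55.0
```

>>> send_rows:
  motion:
    - [0,0,-0.002,0,0,0,-1]
    - [0,0,-0.003,0,0,0,-1]
    - [0,0,-0.003,0,0,0,-1]

```text
time_s: 10.15
ee_pos: [504.4, -334.8, 119.7]
ee_rot: [179.9, -0.0, 3.8]
force: [-4.0, -0.3, 8.5]
gripper_width: 30.0
gripper_force: 55.0
```

>>> send_rows:
  motion:
    - [0,0,-0.003,0,0,0,-1]
    - [0,0,-0.004,0,0,0,-1]
    - [0,0,-0.004,0,0,0,-1]

```text
time_s: 10.52
ee_pos: [504.5, -335.5, 119.5]
ee_rot: [179.8, -0.1, 3.8]
force: [-5.7, -0.2, 17.6]
gripper_width: 29.6
gripper_force: 55.0
```

>>> send_rows:
  motion:
    - [-0.001,0.015,-0.001,0,0,0,-1]
    - [-0.002,0.03,-0.001,0,0,0,-1]
    - [-0.003,0.045,-0.001,0,0,0,-1]
    - [-0.004,0.06,-0.001,0,0,0,-1]
    - [-0.005,0.075,-0.001,0,0,0,-1]
    - [-0.006,0.09,-0.001,0,0,0,-1]

```text
time_s: 11.28
ee_pos: [501.6, -291.0, 119.5]
ee_rot: [179.7, -0.1, 3.8]
force: [-7.1, -1.3, 19.7]
gripper_width: 29.4
gripper_force: 55.0
```

>>> send_rows:
  motion:
    - [-0.001,0.015,0,0,0,0,-1]
    - [-0.002,0.03,0,0,0,0,-1]
    - [-0.003,0.045,0,0,0,0,-1]
    - [-0.004,0.06,0,0,0,0,-1]
    - [-0.005,0.075,0,0,0,0,-1]
    - [-0.006,0.09,0,0,0,0,-1]
    - [-0.007,0.105,0,0,0,0,-1]
    - [-0.008,0.12,0,0,0,0,-1]
    - [-0.009,0.135,0,0,0,0,-1]
    - [-0.01,0.15,0,0,0,0,-1]
    - [-0.011,0.165,0,0,0,0,-1]
    - [-0.012,0.174,0,0,0,0,-1]
    - [-0.012,0.174,0,0,0,0,-1]

```text
time_s: 12.9
ee_pos: [496.0, -202.8, 119.4]
ee_rot: [179.8, -0.2, 3.8]
force: [-6.6, -1.1, 23.6]
gripper_width: 29.6
gripper_force: 55.0
```

>>> send_rows:
  motion:
    - [0,0,0.03,0,0,0,-1]
    - [0,0,0.08,0,0,0,-1]
    - [0,0,0.13,0,0,0,-1]
    - [0,0,0.18,0,0,0,-1]
    - [0,0.04,0.19,0,0,0,-1]
    - [0,0.12,0.19,0,0,0,-1]
    - [0,0.22,0.19,0,0,0,-1]
    - [0,0.32,0.19,0,0,0,-1]
    - [0,0.42,0.19,0,0,0,-1]
    - [0,0.5,0.19,0,0,0,-1]
    - [0,0.54,0.19,0,0,0,-1]
    - [0,0.54,0.19,0,0,0,-1]
    - [0,0.54,0.19,0,0,0,-1]

```text
time_s: 14.52
ee_pos: [494.7, 67.8, 209.7]
ee_rot: [180.0, 0.1, 3.8]
force: [0.2, -1.5, -3.6]
gripper_width: 29.6
gripper_force: 55.0
```

```bash
python3 - <<'E'
from h import *
from workcell import env, eyes
s=env.state();print(s["ee_pos"],s["ee_rot"],s["force"])
c=np.array([501.3,-268.]);a=np.radians(3.9);ex=np.array([np.cos(a),np.sin(a)]);ey=np.array([-np.sin(a),np.cos(a)])
im=[]
for n,b in(("scene",(130,110,215,195)),("top",(310,115,410,215))):
    f=eyes.grab_frame(n); np.savez(f"pics/{n}3.npz",**f); im.append(cv2.resize(f["pixels"][b[1]:b[3],b[0]:b[2],::-1],(400,400),interpolation=cv2.INTER_CUBIC))
    off=np.array([0.5,3]) if n=="scene" else np.array([0,-1.4])
    for g,k in((f,"after"),(load(f"pics/{n}0.npz"),"before")):
        C=cloud(g);W=C[...,:2]-c-off;X,Y=W@ex,W@ey;dark=g["pixels"].max(2)<70
        print(n,k,[np.median(C[...,2][(abs(X)<8)&(abs(Y-y)<13)&dark]).round(1) for y in(-55.5,-18.5,18.5,55.5)])
cv2.imwrite("pics/done.png",np.hstack(im))
E
```

```text
[494.73734727  67.76596062 209.70540659] [1.79979461e+02 9.45583319e-02 3.80470200e+00] [ 0.15335356 -1.51586834 -3.64951591]
scene after [np.float64(42.7), np.float64(42.5), np.float64(42.3), np.float64(42.2)]
scene before [np.float64(46.3), np.float64(46.6), np.float64(46.7), np.float64(47.4)]
top after [np.float64(43.8), np.float64(44.3), np.float64(44.0), np.float64(43.9)]
top before [np.float64(48.2), np.float64(48.6), np.float64(47.5), np.float64(48.8)]
```

View pics/done.png

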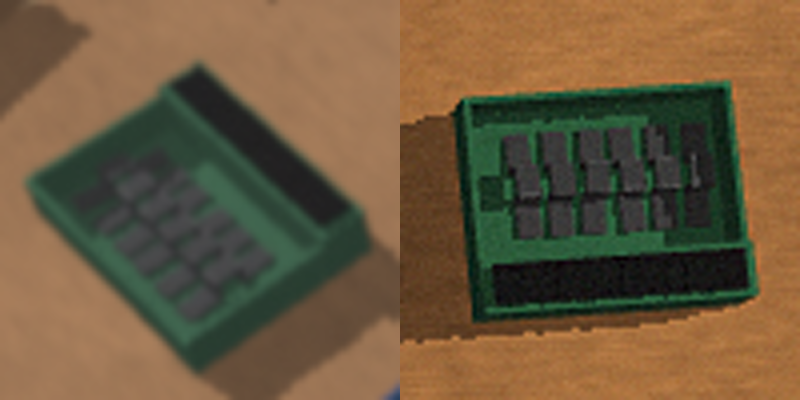

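The strip lies flush in both views: sections run from (490,285) to (750,265) in the top crop, no yellow skirt shows, and depth reads about 44 mm on all four. Next I'll check the roller in the grip and the now empty holder.

```bash
python3 - <<'E'
from h import *
tcp=np.array([494.74,67.77,209.7]);a=np.radians(3.8);ex=np.array([np.cos(a),np.sin(a)]);ey=np.array([-np.sin(a),np.cos(a)])
for n in("scene","top"):
    f=load(f"pics/{n}3.npz");C=cloud(f);p=f["pixels"].astype(int);hsv=cv2.cvtColor(f["pixels"],cv2.COLOR_RGB2HSV)
    m=((p[...,0]>110)&(hsv[...,1]<50)&(abs(C[...,2]-193)<14)&(np.hypot(C[...,0]-tcp[0],C[...,1]-tcp[1])<75))
    v,u=np.nonzero(m);W=ray(f,np.c_[u,v],193.7)[:,:2]-tcp[:2];X,Y=W@ex,W@ey
    print(n,len(X),"z",np.median(C[m][:,2]),"x",np.percentile(X,[0,1,99,100]).round(1),"y",np.percentile(Y,[0,1,99,100]).round(1))
    c=np.array([492.9,282.4])
    h=(abs(C[...,2]-75)<6)&(np.hypot(C[...,0]-c[0],C[...,1]-c[1])<75); v,u=np.nonzero(h); W=ray(f,np.c_[u,v],75)[:,:2]-c
    X,Y=W@ex,W@ey; print(" holder",len(X),"x",np.percentile(X,[0,1,99,100]).round(1),"y",np.percentile(Y,[0,1,99,100]).round(1))
E
```

```text
scene 781 z 192.5790999132526 x [-17.6 -15.1  46.   46.3] y [-41.4 -40.6  46.7  47.4]
 holder 641 x [-39.2 -38.3  43.7  44.3] y [-41.6 -41.3  39.8  40.5]
top 589 z 193.5718546657373 x [-44.9 -44.6  34.2  42.4] y [-45.9 -45.2  41.1  41.9]
 holder 599 x [-42.4 -41.6  39.5  40.4] y [-47.  -46.2  35.7  36.3]
```

>>> send_rows:
  motion:
    - [-0.003,0.1,0,0,0,0,-1]
    - [-0.003,0.2,0,0,0,0,-1]
    - [-0.003,0.3,0,0,0,0,-1]
    - [-0.003,0.38,0,0,0,0,-1]
    - [-0.003,0.415,0,0,0,0,-1]
    - [-0.003,0.422,0,0,0,0,-1]
    - [-0.003,0.422,0,0,0,0,-1]
    - [-0.003,0.422,-0.05,0,0,0,-1]
    - [-0.003,0.422,-0.09,0,0,0,-1]
    - [-0.003,0.422,-0.1,0,0,0,-1]
    - [-0.003,0.422,-0.1,0,0,0,-1]

```text
time_s: 16.0
ee_pos: [494.2, 278.0, 160.8]
ee_rot: [180.0, -0.0, 3.7]
force: [-0.0, 0.8, -3.4]
gripper_width: 29.7
gripper_force: 55.0
```

Wheel bottom is at about z 85, just above the mouth. Continuing down slowly.

>>> send_rows:
  motion:
    - [-0.001,0.002,-0.02,0,0,0,-1]
    - [-0.001,0.002,-0.04,0,0,0,-1]
    - [-0.001,0.002,-0.06,0,0,0,-1]
    - [-0.001,0.002,-0.08,0,0,0,-1]
    - [-0.001,0.002,-0.1,0,0,0,-1]
    - [-0.001,0.002,-0.112,0,0,0,-1]
    - [-0.001,0.002,-0.118,0,0,0,-1]
    - [-0.001,0.002,-0.121,0,0,0,-1]
    - [-0.001,0.002,-0.122,0,0,0,-1]
    - [-0.001,0.002,-0.122,0,0,0,-1]

```text
time_s: 17.25
ee_pos: [493.5, 279.9, 99.7]
ee_rot: [-180.0, -0.0, 3.8]
force: [0.1, -0.2, -4.0]
gripper_width: 29.7
gripper_force: 55.0
```

>>> send_rows:
  motion:
    - [0,0,-0.001,0,0,0,-1]
    - [0,0,-0.002,0,0,0,-1]
    - [0,0,-0.002,0,0,0,-1]

```text
time_s: 17.62
ee_pos: [493.5, 279.8, 99.0]
ee_rot: [-180.0, -0.0, 3.8]
force: [-0.7, 0.5, 0.7]
gripper_width: 30.0
gripper_force: 55.0
```

>>> send_rows:
  motion:
    - [0,0,0,0,0,0,0]
    - [0,0,0,0,0,0,0.5]
    - [0,0,0,0,0,0,1]
    - [0,0,0,0,0,0,1]
    - [0,0,0,0,0,0,1]
    - [0,0,0,0,0,0,1]
    - [0,0,0,0,0,0,1]
    - [0,0,0,0,0,0,1]
    - [0,0,0.04,0,0,0,1]
    - [0,0,0.1,0,0,0,1]
    - [0,0,0.18,0,0,0,1]
    - [0,0,0.28,0,0,0,1]
    - [0,-0.1,0.28,0,0,0,1]
    - [0,-0.2,0.28,0,0,0,1]
    - [0,-0.3,0.28,0,0,0,1]
    - [0,-0.36,0.28,0,0,0,1]
    - [0,-0.36,0.28,0,0,0,1]
    - [0,-0.36,0.28,0,0,0,1]

```text
time_s: 19.88
ee_pos: [493.5, 100.3, 238.5]
ee_rot: [-180.0, -0.0, 3.8]
force: [1.0, -1.0, -0.0]
gripper_width: 91.1
gripper_force: 0.0
```

```bash
python3 - <<'E'
from h import *
from workcell import env, eyes
print(env.state()["ee_pos"],env.state()["force"])
im=[]
for n in("scene","top"):
    f=eyes.grab_frame(n); im.append(cv2.resize(f["pixels"][...,::-1],(400,300)))
    b=(300,240,400,340) if n=="scene" else (70,140,170,240); im.append(cv2.resize(f["pixels"][b[1]:b[3],b[0]:b[2],::-1],(300,300)))
    C=cloud(f); p=f["pixels"].astype(int); hsv=cv2.cvtColor(f["pixels"],cv2.COLOR_RGB2HSV)
    m=(p[...,0]>110)&(hsv[...,1]<50)&(np.hypot(C[...,0]-493,C[...,1]-280)<75)&(C[...,2]>60)&(C[...,2]<105)
    print(n,m.sum(),np.percentile(C[m][:,2],[5,50,95]),rect(C[m][:,:2]))
cv2.imwrite("pics/end.png",np.vstack([np.hstack(im[:2]),np.hstack(im[2:])]))
E
```

```text
[493.47306306 100.30956041 238.50519618] [ 1.00698092 -0.96732896 -0.01420277]
scene 1362 [79.7998171  81.96011988 83.9335038 ] ((494.0396423339844, 282.18585205078125), (89.7949447631836, 89.60685729980469), 3.2816362380981445)
top 272 [79.19568579 82.30577561 85.37310375] ((490.813232421875, 311.1364440917969), (88.377685546875, 22.931921005249023), 5.4384989738464355)
```

View pics/end.png

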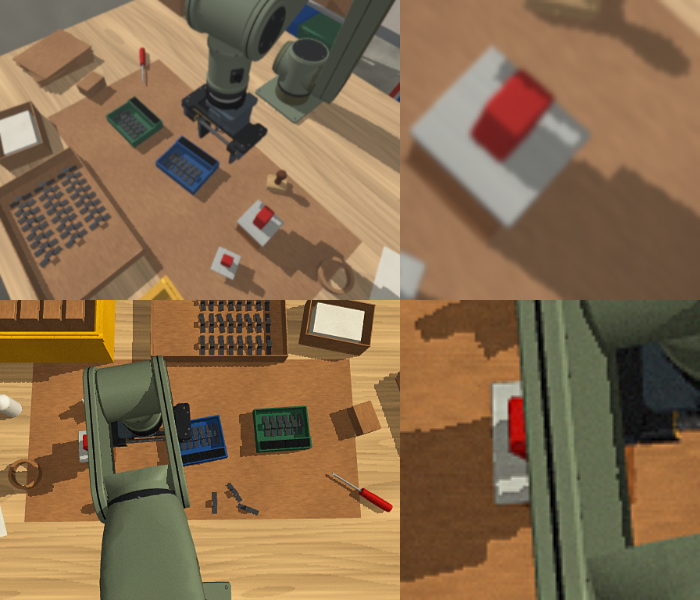

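The roller hangs level in its holder, its plate at z of about 82 mm (scene crop (500,135)). The stamp at (280,180), the trays and the small roller are undisturbed, and the arm is clear.

```bash
python3 -c "
from workcell import env
print(env.job_done())"
```

```text
the job is handed in; nothing more can be done
None
```

All four trim sections on the green tray's strip were rolled home (depth about 44 mm on each), the roller is hanging upright in its holder again, and the job was handed in at about 20 s with no verdict returned.

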